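# Pack two orders of fired ware in the pottery

## Task

Pack the two orders of fired ware from the stock on the bench: the breakfast set (egg cup, short beaker and lidded honey jar) goes in the long carton with three wells, and the table set (square bud vase and candlestick) in the shorter carton with two wells. Stand one piece in each well, upright on its floor, setting it down rather than dropping it. The tall beaker, the ramekin and the cruet are not ordered: leave them where they stand, and let no pot fall over.

Things in the scene. Friction and masses are not known exactly. Their poses are not given: they have to be found in the camera images.
- egg_cup: Egg cup, 68 mm high: small flat foot of 42 mm diameter, thin waist, open cup 48 mm in diameter with straight sides from 42 mm up to the rim at 68 mm (take it there). About 90 g. Unglazed terracotta like all the ware; origin at the centre of its underside, z up. Round: its yaw does not matter.
- beaker: Short beaker: open straight cup without handle, 62 mm in diameter, 74 mm high, wall 4 mm. About 190 g. Unglazed terracotta like all the ware; origin at the centre of its underside, z up. Round: its yaw does not matter.
- honey_jar: Lidded honey jar: closed straight jar, 62 mm in diameter up to 58 mm, with a fixed flat lid and small round knob, 84 mm high in all. Take it by the body. About 280 g. Unglazed terracotta like all the ware; origin at the centre of its underside, z up. Round: its yaw does not matter.
- bud_vase: Square bud vase: upright block-shaped vase, 52 x 52 mm and 86 mm high, with a low shoulder and a short 22 mm round neck above, 104 mm high in all. Its flat sides are square to its own x and y axes. About 260 g. Unglazed terracotta like all the ware; origin at the centre of its underside, z up.
- candlestick: Candlestick: shallow saucer foot 68 mm in diameter and 13 mm high, with a plain upright column 30 mm in diameter up to 96 mm, open at the top for the candle. Take it by the column. About 220 g. Unglazed terracotta like all the ware; origin at the centre of its underside, z up. Round: its yaw does not matter.
- carton_three: Long open cardboard carton base with THREE wells, 280 x 96 mm outside. Wells at x = -92, 0, +92 mm, 88 x 88 mm, one row along its x. Board 4 mm thick: floor's upper side 4 mm, walls and partitions 28 mm above the table. Fixed. Origin at the centre of its underside, x along the row, y across. On the left or right of the table, x within 0.4 rad of straight ahead from the robot.
- carton_two: Shorter open cardboard carton base with TWO wells, 188 x 96 mm outside. Wells at x = -46, +46 mm, 88 x 88 mm, one row along its x. Board 4 mm thick: floor's upper side 4 mm, walls and partitions 28 mm above the table. Fixed. Origin at the centre of its underside, x along the row, y across. On the left or right of the table, x within 0.4 rad of straight ahead from the robot.
- tall_beaker: Tall beaker, not ordered, stays where it is: like the short beaker, 62 mm in diameter, but 104 mm high. Loose. Unglazed terracotta like all the ware; origin at the centre of its underside, z up.
- ramekin: Ramekin, not ordered, stays where it is: low open straight-sided dish, 66 mm in diameter, 36 mm high. Loose. Unglazed terracotta like all the ware; origin at the centre of its underside, z up.
- cruet: Cruet bottle, not ordered, stays where it is: round bottle 58 mm in diameter with sloping shoulder from 48 mm and a narrow neck, 100 mm high. Loose. Unglazed terracotta like all the ware; origin at the centre of its underside, z up.
Mind the look-alikes: they are no part of the job. Leave any turquoise look-alike of the honey_jar alone.

How it is judged:
At the end, for the whole second after the job is handed in: Each set stands in its own carton, one piece in each well in any order: within 30 mm of the well's centre along and across, on the floor (under 9 mm), upright within 0.08 rad, released, at rest. Tall beaker, ramekin and cruet upright, within 30 mm of their start (((x of egg_cup in the frame of carton_three between -0.122 and -0.062 m and y of egg_cup in the frame of carton_three between -0.03 and 0.03 m and x of beaker in the frame of carton_three between -0.03 and 0.03 m and y of beaker in the frame of carton_three between -0.03 and 0.03 m and x of honey_jar in the frame of carton_three between 0.062 and 0.122 m and y of honey_jar in the frame of carton_three between -0.03 and 0.03 m) or (x of egg_cup in the frame of carton_three between -0.122 and -0.062 m and y of egg_cup in the frame of carton_three between -0.03 and 0.03 m and x of beaker in the frame of carton_three between 0.062 and 0.122 m and y of beaker in the frame of carton_three between -0.03 and 0.03 m and x of honey_jar in the frame of carton_three between -0.03 and 0.03 m and y of honey_jar in the frame of carton_three between -0.03 and 0.03 m) or (x of egg_cup in the frame of carton_three between -0.03 and 0.03 m and y of egg_cup in the frame of carton_three between -0.03 and 0.03 m and x of beaker in the frame of carton_three between -0.122 and -0.062 m and y of beaker in the frame of carton_three between -0.03 and 0.03 m and x of honey_jar in the frame of carton_three between 0.062 and 0.122 m and y of honey_jar in the frame of carton_three between -0.03 and 0.03 m) or (x of egg_cup in the frame of carton_three between -0.03 and 0.03 m and y of egg_cup in the frame of carton_three between -0.03 and 0.03 m and x of beaker in the frame of carton_three between 0.062 and 0.122 m and y of beaker in the frame of carton_three between -0.03 and 0.03 m and x of honey_jar in the frame of carton_three between -0.122 and -0.062 m and y of honey_jar in the frame of carton_three between -0.03 and 0.03 m) or (x of egg_cup in the frame of carton_three between 0.062 and 0.122 m and y of egg_cup in the frame of carton_three between -0.03 and 0.03 m and x of beaker in the frame of carton_three between -0.122 and -0.062 m and y of beaker in the frame of carton_three between -0.03 and 0.03 m and x of honey_jar in the frame of carton_three between -0.03 and 0.03 m and y of honey_jar in the frame of carton_three between -0.03 and 0.03 m) or (x of egg_cup in the frame of carton_three between 0.062 and 0.122 m and y of egg_cup in the frame of carton_three between -0.03 and 0.03 m and x of beaker in the frame of carton_three between -0.03 and 0.03 m and y of beaker in the frame of carton_three between -0.03 and 0.03 m and x of honey_jar in the frame of carton_three between -0.122 and -0.062 m and y of honey_jar in the frame of carton_three between -0.03 and 0.03 m)) and ((x of bud_vase in the frame of carton_two between -0.076 and -0.016 m and y of bud_vase in the frame of carton_two between -0.03 and 0.03 m and x of candlestick in the frame of carton_two between 0.016 and 0.076 m and y of candlestick in the frame of carton_two between -0.03 and 0.03 m) or (x of bud_vase in the frame of carton_two between 0.016 and 0.076 m and y of bud_vase in the frame of carton_two between -0.03 and 0.03 m and x of candlestick in the frame of carton_two between -0.076 and -0.016 m and y of candlestick in the frame of carton_two between -0.03 and 0.03 m)) and z of egg_cup in the frame of carton_three between 0 and 0.009 m and angle between each of egg_cup, beaker, honey_jar, bud_vase, candlestick, tall_beaker, ramekin, cruet's own z axis and vertical below 0.08 rad and linear speed of each of egg_cup, beaker, honey_jar, bud_vase, candlestick below 0.02 m/s and angular speed of each of egg_cup, beaker, honey_jar, bud_vase, candlestick below 0.2 rad/s and contact force between each of egg_cup, beaker, honey_jar, bud_vase, candlestick and the fingers below 0.05 N and z of beaker in the frame of carton_three between 0 and 0.009 m and z of honey_jar in the frame of carton_three between 0 and 0.009 m and z of bud_vase in the frame of carton_two between 0 and 0.009 m and z of candlestick in the frame of carton_two between 0 and 0.009 m and distance of each of tall_beaker, ramekin, cruet from where it was at the start of the episode below 0.03 m); the robot touches nothing.
It fails at once if a pot is tipped over (beyond about 35 degrees) (angle between any of egg_cup, beaker, honey_jar, bud_vase, candlestick, tall_beaker, ramekin, cruet's own z axis and vertical above 0.6 rad).
It fails at once if a pot is dropped (falls free at more than 0.7 m/s, a fall of about 25 mm) ((linear speed of egg_cup above 0.7 m/s and contact force between egg_cup and the fingers below 0.01 N) or (linear speed of beaker above 0.7 m/s and contact force between beaker and the fingers below 0.01 N) or (linear speed of honey_jar above 0.7 m/s and contact force between honey_jar and the fingers below 0.01 N) or (linear speed of bud_vase above 0.7 m/s and contact force between bud_vase and the fingers below 0.01 N) or (linear speed of candlestick above 0.7 m/s and contact force between candlestick and the fingers below 0.01 N) or (linear speed of tall_beaker above 0.7 m/s and contact force between tall_beaker and the fingers below 0.01 N) or (linear speed of ramekin above 0.7 m/s and contact force between ramekin and the fingers below 0.01 N) or (linear speed of cruet above 0.7 m/s and contact force between cruet and the fingers below 0.01 N)).
It fails at once if a pot that is not part of either set is moved from its place (more than 30 mm) (distance of any of tall_beaker, ramekin, cruet from where it was at the start of the episode above 0.03 m).
It also fails if it takes over 128 s, if anything falls off the work surface, if the arm or the gripper's body presses on something with over 40 N, if the wrist force passes 120 N, or if a joint passes its speed limit or range.

## Robot

A 7-joint arm with a two-finger parallel gripper is mounted at the origin on the work surface. World frame = base frame: x ahead of the robot, y to its left, z up, the work surface at z = 0. Lengths are in m, angles in rad, forces in N, time in s.
With the tool pointing down it reaches from about 0.35 to 0.9 m from the base axis. Payload 19.9 kg.
Tool frame: the origin (TCP) lies on the centre line of the jaws, within the pads' length; the fingertips stand bot.nose_length ahead of it and the grasp point (between the pads) lies 5 mm behind it (bot.nose_length is the distance from the TCP to the fingertips, in m); x points along the fingers, y is the direction in which the jaws open and shut, and the axes are right-handed (so a half turn about x gives the same grasp; the last joint's range is limited). The gripper opens to 94 mm and grips with 3 to 60 N. Pads are 16 mm wide; open, the fingers measure 119 mm over their backs; the gripper's body (75 mm by 177 mm) begins 78 mm behind the grasp point.
Start: joints at [1.258, 0.417, -0.01, 1.614, 0.005, 1.111, -0.053], TCP at [0.168, -0.602, 0.219] pointing down, gripper open.
Joint ranges: [-2.81, 2.81], [-0.39, 2.02], [-1.27, 1.25], [0.06, 2.57], [-1.19, 4.33], [0.19, 2], [-2.82, 2.82]. Speed limits (rad/s): [1.89, 1.89, 2.39, 2.39, 3.01, 3.01, 3.01].

## Interface

Orientations are given as a unit quaternion [x, y, z, w].
In Python, from cell import bot, vision, nets gives the robot as it stands.
- The arm moves only by the tool jog_arm, never from a script. Its argument "steps" is a list of rows, each a list of 7 numbers: the shift along the tool's x, y, z in cm, then the turn, a rotation vector about the tool's x, y, z in degrees, then the finger opening in cm, from 0 to 9.4. In form: [[dx, dy, dz, rx, ry, rz, claw], ...]. A call has 1 to 12 rows; each row is the pose to reach, as a shift and turn from the pose measured when the call began, along the tool's axes at that moment; what a row does not reach only later rows make up. A row lasts 1/12 s, in which the tool goes at most 41.7 mm and 7.16 degrees, less where a joint would pass 70% of its speed; a pose out of reach is approached as far as the arm can. A call with a gripper value outside its range is refused whole. The fingers move at their own pace and stop on an object; the grip force is fixed at half the most. Time passes only in rows, so rows that repeat a pose let the fingers close. It gives the time, the measured TCP pose, the force and the opening at its end, in the units of the state.
- bot.get_state(): the state, without advancing time (a new reading comes with each control period).
- vision.capture(name): name is "side" or "top"; returns the picture (384x512x3 uint8, red, green, blue); there is no depth.
- vision.camera_params(name): a dict with "intrinsics" (3x3 intrinsics, pixels), "cam_to_world" (4x4, takes a point from camera to world coordinates). Camera axes: x right, y up, looking along -z (the intrinsics and any distortion apply to the point x, -y, -z); pixel columns grow to the right and rows downward; lengths in m; the calibration is good to about 2 mm. A picture is of the moment at which its call begins. camera_params takes no time and is no camera call.
- bot.hand_in(): hands the job in, once; it reports no verdict.
Trained networks look in the newest picture that a camera, given by its name, has taken for a name from the list of things; names that differ only in an ending like _2 or _b are one class to them, and where a whole thing is asked for, a point or a joint stands for the part that bears it (a point fixed in the world has none). Each returns a list of dicts, best first, with "p" (0 to 1); they miss things now and then, are a little off and sometimes report something else, mostly with a low value. They report only what shows in the picture. A call takes as long as a camera call. They do not tell look-alikes from the thing itself.
- nets.spot_in(camera, thing): "at" ([column, row] in pixels, amid what is visible of it).
- nets.mark_of(camera, thing): "at" ([column, row] in pixels: a listed point, or the origin of a listed thing).
The state is a dict: "time_s": time; "qpos": joint angles; "dq": joint speeds; "joint_torque": joint torques, N m; "position": TCP position; "ee_rot": TCP orientation; "force": force on the tool from outside, world axes, zero at the start; "torque": the same for the moment, N m; "opening": opening from 0.0 (shut) to 1.0 (fully open).
Only numpy, scipy, OpenCV 4.12 (cv2) and the standard library are available. Lean on these libraries where they do the work, as an engineer would, in place of code of your own. Each camera call takes 0.05 s, during which the arm holds its last target. There are 200 camera calls.

## Working session

There is one attempt and no reset: what is moved stays moved. The work goes in short steps, Python scripts to look and compute and a tool call to move; the robot and the scene stay as the last step left them, time stands still between calls to the robot, and variables do not carry over. Pictures are saved under pics/ and viewed, about 12 in all and at most 16, crops included, and the job is handed in when it is done.

Besides the shell and the picture viewer there is one more tool, called after "Call:" by a JSON object that holds its "api" and its "payload", one argument or row to a line. jog_arm: Moves the arm, as the interface text tells. Its arguments: {"type":"object","properties":{"steps":{"type":"array","items":{"type":"array","items":{"type":"number"}}}},"required":["steps"]}

```bash
mkdir -p pics; ls; python3 - <<'E'
from cell import bot, vision, nets
import cv2,numpy as np
for n in ("top","side"):
    im=vision.capture(n); cv2.imwrite(f"pics/{n}0.png",im[:,:,::-1])
    p=vision.camera_params(n); print(n,np.round(p["intrinsics"],1).tolist(),np.round(p["cam_to_world"],3).tolist(),p.keys())
    for t in "egg_cup beaker honey_jar bud_vase candlestick carton_three carton_two tall_beaker ramekin cruet".split():
        print(t,[(np.round(d["at"]).tolist(),round(d["p"],2)) for d in nets.mark_of(n,t)][:4])
s=bot.get_state(); print(s, bot.nose_length)
E
```

```text
pics
top [[461.5, 0.0, 249.8], [0.0, 461.5, 192.1], [0.0, 0.0, 1.0]] [[0.012, 0.994, -0.109, 0.487], [-1.0, 0.013, 0.007, -0.003], [0.009, 0.109, 0.994, 1.127], [0.0, 0.0, 0.0, 1.0]] dict_keys(['intrinsics', 'cam_to_world'])
egg_cup [([247.0, 198.0], 0.81)]
beaker [([193.0, 254.0], 0.79)]
honey_jar [([310.0, 147.0], 0.79), ([293.0, 202.0], 0.62)]
bud_vase [([271.0, 159.0], 0.86)]
candlestick [([296.0, 264.0], 0.91)]
carton_three [([378.0, 239.0], 0.66)]
carton_two [([113.0, 234.0], 0.89)]
tall_beaker [([192.0, 203.0], 0.58), ([268.0, 158.0], 0.43)]
ramekin [([257.0, 255.0], 0.64)]
cruet [([224.0, 157.0], 0.66)]
side [[349.1, 0.0, 255.6], [0.0, 349.1, 192.0], [0.0, 0.0, 1.0]] [[-0.88, 0.341, -0.331, 0.26], [-0.475, -0.607, 0.637, 0.598], [0.016, 0.718, 0.696, 0.698], [0.0, 0.0, 0.0, 1.0]] dict_keys(['intrinsics', 'cam_to_world'])
egg_cup [([253.0, 202.0], 0.69), ([205.0, 202.0], 0.3)]
beaker [([274.0, 256.0], 0.95), ([271.0, 174.0], 0.63)]
honey_jar [([270.0, 175.0], 0.86), ([233.0, 157.0], 0.71), ([206.0, 203.0], 0.65), ([271.0, 257.0], 0.25)]
bud_vase [([226.0, 176.0], 0.96)]
candle
[... 302 characters left out ...]
([211.0, 312.0], 0.56)]
{'time_s': 1.1, 'qpos': array([ 1.25751778,  0.41734695, -0.01032327,  1.61362835,  0.00473203,
        1.11069074, -0.05301762]), 'dq': array([ 0.0005237 ,  0.00123123, -0.00065012, -0.00027348,  0.00031525,
       -0.00030633, -0.00107635]), 'joint_torque': array([-7.34621044e-04, -8.51028013e+01,  6.38207495e-01, -4.26276755e+01,
       -4.87473642e-02,  1.34196566e-02, -4.24321638e-05]), 'position': array([ 0.16777726, -0.60203049,  0.21944619]), 'ee_rot': array([-0.70056459, -0.09581359,  0.70060967, -0.09578672]), 'force': array([ 0.03374311, -0.19509165, -0.05276744]), 'torque': array([-0.04049966,  0.05260707, -0.00326824]), 'opening': 1.000165225461494} 0.014
```

```bash
python3 - <<'E'
import cv2
for n in ("top","side"):
    im=cv2.imread(f"pics/{n}0.png"); cv2.imwrite(f"pics/{n}0b.png",cv2.resize(im,(800,600),interpolation=cv2.INTER_CUBIC))
E
```

```text
(no output)
```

View pics/top0b.png

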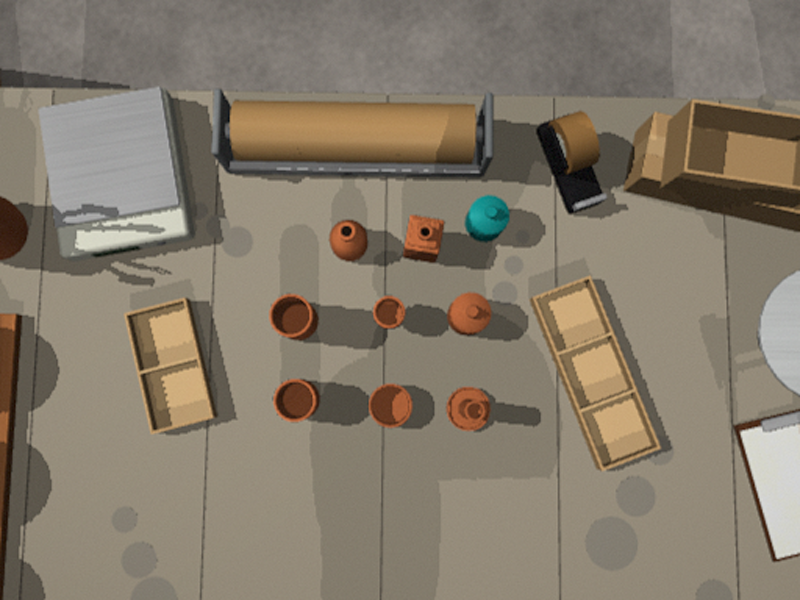

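View pics/side0b.png

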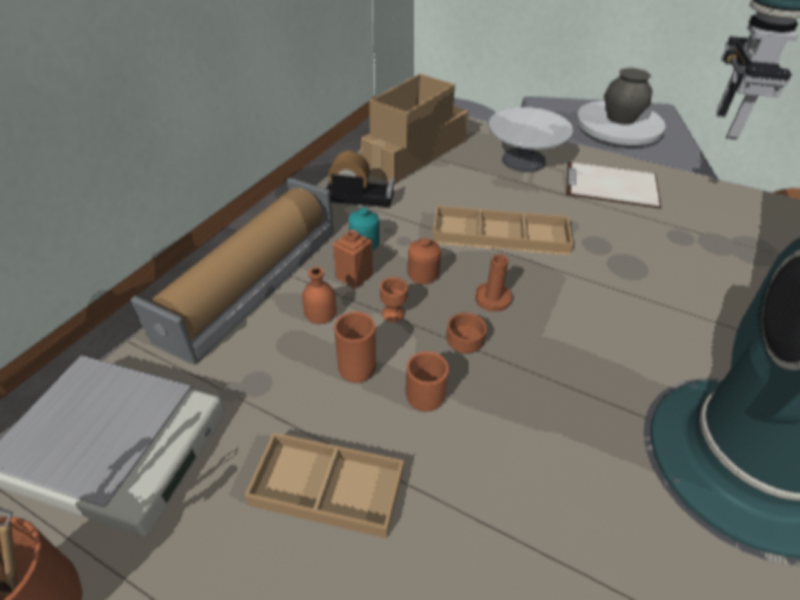

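```bash
cat > h.py <<'E'
from cell import bot, vision, nets
import numpy as np
from scipy.spatial.transform import Rotation as R
def w(cam,px,z):
    p=vision.camera_params(cam); K=np.array(p["intrinsics"]); T=np.array(p["cam_to_world"])
    d=np.linalg.solve(K,[px[0],px[1],1.]); d=T[:3,:3]@(d*[1,-1,-1]); o=T[:3,3]
    return o+d*(z-o[2])/d[2]
def delta(x,y,z,yaw=None):
    "shift in tool axes (cm) and yaw of jaw axis wrt world y (deg)"
    s=bot.get_state(); r=R.from_quat(s["ee_rot"]); 
    return np.round(r.inv().apply(np.array([x,y,z])-s["position"])*100,1)
E
python3 - <<'E'
from h import *
s=bot.get_state(); print(np.round(R.from_quat(s["ee_rot"]).as_matrix(),3))
f=1.5625
for n,p,z,t,sd in [("egg",(389,311),.068,(247,198),(253,202)),("beaker",(296,400),.074,(193,254),(274,256)),("honey",(474,311),.084,(293,202),(270,175)),("vase",(425,232),.104,(271,159),(226,176)),("cand",(474,409),.096,(296,264),(316,190)),("tall",(294,316),.104,(192,203),(229,235)),("cruet",(347,231),.1,(224,157),(205,200)),("ramekin",(390,405),.036,(257,255),(295,218)),("teal",(492,211),.084,(310,147),(233,157))]:
    print(n,*[np.round(a[:2],3) for a in (w("top",(p[0]/f,p[1]/f),z),w("top",t,0),w("side",sd,0))])
for n,c,t,sd in [("three",[(533,295),(591,278),(660,450),(603,468)],(378,239),(322,148)),("two",[(126,315),(187,299),(214,415),(152,432)],(113,234),(207,313))]:
    q=np.array([w("top",(a/f,b/f),.028)[:2] for a,b in c]); m=q.mean(0); ax=q[0]+q[1]-q[2]-q[3]
    print(n,np.round(q,3).tolist(),m.round(3),"len",np.hypot(*ax)/2,"yaw",np.arctan2(ax[1],ax[0]),np.round(w("top",t,0)[:2],3),np.round(w("side",sd,0)[:2],3))
    u=ax/np.hypot(*ax); 
    for k in (-.092,-.046,0,.046,.092): print("  ",k,np.round(m+k*u,3))
q=[w("top",(a/f,b/f),.086)[:2] for a,b in [(408,216),(443,218)]]; print("vase edge yaw",np.round(q,3))
import cv2
im=cv2.imread("pics/top0.png")[110:300,165:345]
cv2.imwrite("pics/crop.png",cv2.resize(im,None,fx=3.15,fy=3.15,interpolation=cv2.INTER_CUBIC))
E
```

```text
[[-0.     0.268 -0.963]
 [ 0.    -0.963 -0.268]
 [-1.    -0.     0.   ]]
egg [ 0.586 -0.009] [ 0.595 -0.005] [ 0.579 -0.003]
beaker [0.455 0.124] [0.458 0.124] [0.448 0.132]
honey [ 0.587 -0.132] [ 0.587 -0.117] [ 0.589 -0.129]
vase [ 0.698 -0.059] [ 0.693 -0.063] [ 0.703 -0.059]
cand [ 0.446 -0.131] [ 0.437 -0.125] [ 0.443 -0.135]
tall [0.574 0.126] [0.581 0.13 ] [0.576 0.13 ]
cruet [0.699 0.053] [0.697 0.054] [0.7   0.056]
ramekin [ 0.448 -0.012] [ 0.457 -0.031] [ 0.453 -0.006]
teal [ 0.735 -0.159] [ 0.725 -0.159] [ 0.732 -0.148]
three [[0.618, -0.23], [0.645, -0.32], [0.386, -0.419], [0.358, -0.333]] [ 0.502 -0.326] len 0.2785676195270511 yaw 0.3707042111595306 [ 0.499 -0.325] [ 0.499 -0.335]
   -0.092 [ 0.416 -0.359]
   -0.046 [ 0.459 -0.342]
   0 [ 0.502 -0.326]
   0.046 [ 0.545 -0.309]
   0.092 [ 0.587 -0.292]
two [[0.579, 0.392], [0.605, 0.3], [0.43, 0.252], [0.404, 0.344]] [0.504 0.322] len 0.1815507415878485 yaw 0.2674485036757101 [0.503 0.319] [0.507 0.331]
   -0.092 [0.415 0.297]
   -0.046 [0.46 0.31]
   0 [0.504 0.322]
   0.046 [0.549 0.334]
   0.092 [0.593 0.346]
vase edge yaw [[ 0.725 -0.035]
 [ 0.723 -0.087]]
```

View pics/crop.png

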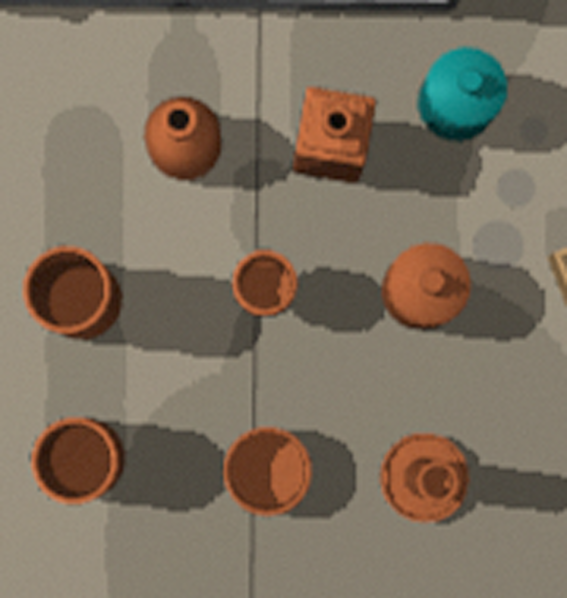

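```bash
python3 - <<'E'
from h import *
r=R.from_quat(bot.get_state()["ee_rot"])
for n,p in dict(egg=(.583,-.006),beaker=(.454,.126),honey=(.588,-.13),vase=(.699,-.06),cand=(.445,-.132),A=(.416,-.359),B=(.502,-.328),C=(.587,-.293),D=(.460,.312),E=(.549,.336),now=bot.get_state()["position"][:2]).items():
    print(n,np.round(100*r.inv().apply([*p,0])[1:],1))
E
```

```text
egg [ 16.2 -56. ]
beaker [  0.1 -47.1]
honey [ 28.3 -53.2]
vase [ 24.5 -65.7]
cand [ 24.7 -39.3]
A [ 45.8 -30.4]
B [ 45.1 -39.6]
C [ 44.  -48.7]
D [-17.7 -52.7]
E [-17.6 -61.9]
now [62.5  0. ]
```

Call:
{"api": "jog_arm", "payload": {
  "steps": [
    [0,-1,-1.5,0,0,0,9.4],
    [1,-3,-4.5,0,0,0,9.4],
    [2,-5,-8,0,0,0,9.4],
    [3,-7.2,-11.2,0,0,0,9.4],
    [4,-9.4,-14.6,0,0,0,9.4],
    [5,-11.6,-18,0,0,0,9.4],
    [6,-13.8,-21.4,0,0,0,9.4],
    [7,-16,-24.8,0,0,0,9.4],
    [7.5,-18.2,-28.2,0,0,0,9.4],
    [7.9,-20.4,-31.6,0,0,0,9.4],
    [7.9,-22.2,-34.5,0,0,0,9.4],
    [7.9,-23.5,-36.5,0,0,0,9.4]
  ]
}}

```text
time_s: 2.1
position: [0.4584, -0.2746, 0.1404]
ee_rot: [0.701, 0.097, -0.7, 0.097]
force: [1.3, 0.4, 0.4]
opening: 1.0
```

Call:
{"api": "jog_arm", "payload": {
  "steps": [
    [0,-1.5,-2.2,0,0,0,9.4],
    [0,-3.3,-5.2,0,0,0,9.4],
    [0,-5.2,-8.2,0,0,0,9.4],
    [0,-7.1,-11.2,0,0,0,9.4],
    [0,-8.8,-14,0,0,0,9.4],
    [0,-10,-15.8,0,0,0,9.4],
    [0,-10.4,-16.4,0,0,0,9.4],
    [0,-10.4,-16.4,0,0,0,9.4]
  ]
}}

```text
time_s: 2.77
position: [0.5889, -0.1282, 0.1403]
ee_rot: [0.701, 0.098, -0.7, 0.097]
force: [-0.5, -0.1, -0.6]
opening: 1.003
```

```bash
python3 - <<'E'
from h import *
import cv2
s=bot.get_state(); print(np.round(s["position"],4),np.round(s["ee_rot"],3),s["time_s"], delta(.588,-.13,.042))
im=vision.capture("side")
cv2.imwrite("pics/side1.png",cv2.resize(im[90:290,150:400,::-1],None,fx=3,fy=3,interpolation=cv2.INTER_CUBIC))
E
```

```text
[ 0.5889 -0.1282  0.1403] [ 0.701  0.098 -0.7    0.097] 2.7667 [9.8 0.2 0.1]
```

View pics/side1.png

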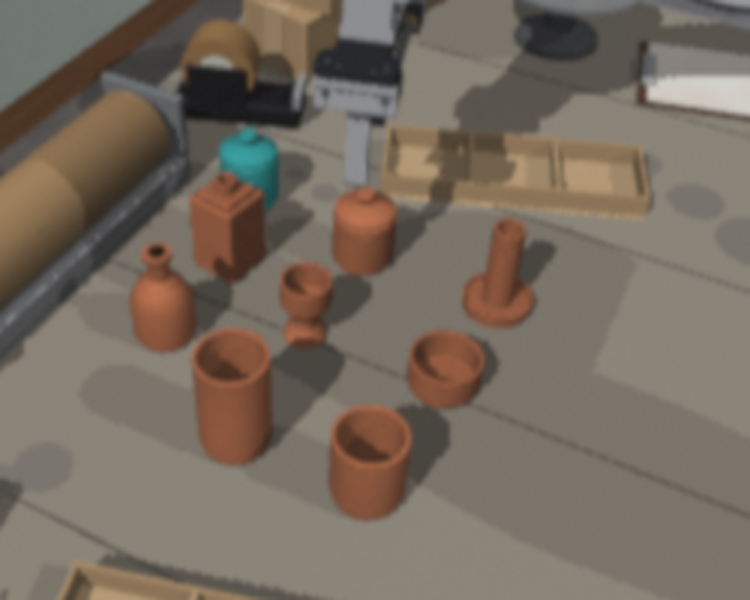

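The gripper is centred above the terracotta honey jar (365,230). Look-alikes and what I chose, in crop pixels:
- **Honey jar:** the turquoise jar (250,170) is left alone.
- **Short beaker:** at (370,460), not the tall beaker (233,395).
- **Egg cup:** at (305,300), not the ramekin (447,368).

Call:
{"api": "jog_arm", "payload": {
  "steps": [
    [2,0.2,0.1,0,0,0,9.4],
    [4.5,0.2,0.1,0,0,0,9.4],
    [7,0.2,0.1,0,0,0,9.4],
    [9,0.2,0.1,0,0,0,9.4],
    [9.8,0.2,0.1,0,0,0,9.4],
    [9.8,0.2,0.1,0,0,0,9.4],
    [9.8,0.2,0.1,0,0,0,5],
    [9.8,0.2,0.1,0,0,0,5],
    [9.8,0.2,0.1,0,0,0,5],
    [9.8,0.2,0.1,0,0,0,5],
    [9.8,0.2,0.1,0,0,0,5],
    [9.8,0.2,0.1,0,0,0,5]
  ]
}}

```text
time_s: 3.82
position: [0.5878, -0.1317, 0.043]
ee_rot: [0.701, 0.097, -0.7, 0.097]
force: [-2.7, 3.8, 8.0]
opening: 0.653
```

Call:
{"api": "jog_arm", "payload": {
  "steps": [
    [0,0,0,0,0,0,5],
    [0,0,0,0,0,0,5],
    [-0.7,0,0,0,0,0,5],
    [-2,0,0,0,0,0,5],
    [-4,0,0,0,0,0,5],
    [-6,0,0,0,0,0,5],
    [-7,0,0,0,0,0,5],
    [-7,0,0,0,0,0,5]
  ]
}}

```text
time_s: 4.48
position: [0.5891, -0.1321, 0.1159]
ee_rot: [0.702, 0.097, -0.699, 0.097]
force: [1.2, 0.6, -3.0]
opening: 0.651
```

Call:
{"api": "jog_arm", "payload": {
  "steps": [
    [0,0.8,0.2,0,0,0,5],
    [0,2.5,0.7,0,0,0,5],
    [0,5,1.5,0,0,0,5],
    [0,7.5,2.2,0,0,0,5],
    [0,10,2.9,0,0,0,5],
    [0,12.4,3.6,0,0,0,5],
    [0,14.4,4.2,0,0,0,5],
    [0,15.4,4.5,0,0,0,5],
    [0,15.4,4.5,0,0,0,5],
    [0,15.4,4.5,0,0,0,5]
  ]
}}

```text
time_s: 5.32
position: [0.5872, -0.2924, 0.1151]
ee_rot: [0.702, 0.097, -0.699, 0.097]
force: [-0.0, 0.8, -3.7]
opening: 0.65
```

```bash
python3 - <<'E'
from h import *
import cv2
print(np.round(bot.get_state()["position"],4),delta(.587,-.293,.047))
for n,(a,b,c,d) in dict(side=(80,230,230,430),top=(120,320,280,480)).items():
    im=vision.capture(n)[a:b,c:d,::-1]
    cv2.imwrite(f"pics/{n}2.png",cv2.resize(im,(int((d-c)*300/(b-a)),300),interpolation=cv2.INTER_CUBIC))
x=[cv2.imread(f"pics/{n}2.png") for n in("side","top")]; cv2.imwrite("pics/c2.png",np.hstack(x))
E
```

```text
[ 0.5872 -0.2924  0.1151] [6.8 0.1 0.1]
```

View pics/c2.png

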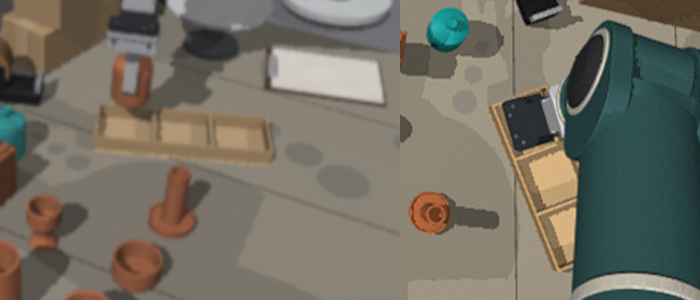

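The jar is held upright over the far well of the long carton (left picture about 130,80), and the top view shows the gripper centred on that well. I'm lowering it now.

Call:
{"api": "jog_arm", "payload": {
  "steps": [
    [1,0,0,0,0,0,5],
    [3,0,0,0,0,0,5],
    [5,0,0,0,0,0,5],
    [6,0,0,0,0,0,5],
    [6.5,0,0,0,0,0,5],
    [6.8,0,0,0,0,0,5],
    [6.8,0,0,0,0,0,5],
    [6.8,0,0,0,0,0,5]
  ]
}}

```text
time_s: 6.08
position: [0.5886, -0.291, 0.0483]
ee_rot: [0.702, 0.098, -0.698, 0.098]
force: [-0.4, 0.3, -2.4]
opening: 0.654
```

Call:
{"api": "jog_arm", "payload": {
  "steps": [
    [0,0,0,0,0,0,7],
    [0,0,0,0,0,0,8.5],
    [0,0,0,0,0,0,8.5],
    [0,0,0,0,0,0,8.5],
    [-1,0,0,0,0,0,8.5],
    [-3,0,0,0,0,0,8.5],
    [-6,0,0,0,0,0,8.5],
    [-9,0,0,0,0,0,8.5],
    [-10.5,0,0,0,0,0,9.4],
    [-10.5,0,0,0,0,0,9.4]
  ]
}}

```text
time_s: 6.92
position: [0.5897, -0.2918, 0.1582]
ee_rot: [0.704, 0.096, -0.697, 0.099]
force: [-0.9, 0.1, 0.2]
opening: 0.99
```

Call:
{"api": "jog_arm", "payload": {
  "steps": [
    [0,-1.5,-0.4,0,0,0,9.4],
    [0,-4.5,-1.1,0,0,0,9.4],
    [0,-8.2,-2.1,0,0,0,9.4],
    [0,-12,-3,0,0,0,9.4],
    [0,-15.8,-4,0,0,0,9.4],
    [0,-19.6,-5,0,0,0,9.4],
    [0,-23.2,-5.9,0,0,0,9.4],
    [0,-26,-6.6,0,0,0,9.4],
    [0,-27.3,-6.9,0,0,0,9.4],
    [0,-27.7,-7,0,0,0,9.4],
    [0,-27.7,-7,0,0,0,9.4]
  ]
}}

```text
time_s: 7.83
position: [0.581, -0.0057, 0.1572]
ee_rot: [0.704, 0.097, -0.697, 0.099]
force: [-0.2, -0.2, -0.2]
opening: 0.999
```

```bash
cat >> h.py <<'E'
import cv2
def pic(out,**boxes):
    x=[]
    for n,(r0,r1,c0,c1) in boxes.items():
        x.append(cv2.resize(vision.capture(n)[r0:r1,c0:c1,::-1],(int((c1-c0)*400/(r1-r0)),400),interpolation=cv2.INTER_CUBIC))
    cv2.imwrite(out,np.hstack(x))
E
python3 - <<'E'
from h import *
print(np.round(bot.get_state()["position"],4),delta(.583,-.006,.050))
vision.capture("side"); print(nets.mark_of("side","honey_jar"),w("side",nets.mark_of("side","honey_jar")[0]["at"],0.004))
pic("pics/s3.png",side=(110,250,190,390))
E
```

```text
[ 0.581  -0.0057  0.1572] [10.7  0.  -0.1]
[{'at': [231.8, 156.5], 'p': 0.72}, {'at': [272.2, 256.4], 'p': 0.19}] [ 0.73363639 -0.14438362  0.004     ]
```

View pics/s3.png

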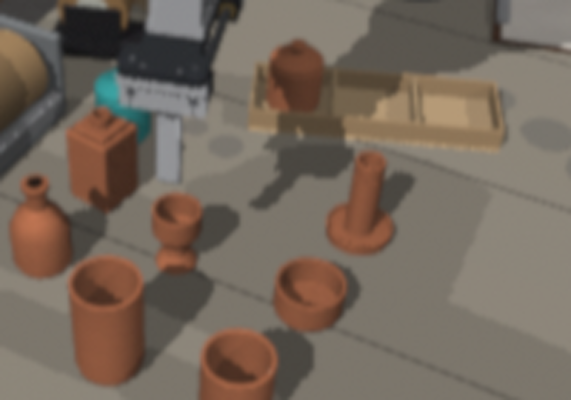

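The honey jar stands in the far well (295,75), and the egg cup is below the jaws (178,230). Next I'm taking the egg cup.

Call:
{"api": "jog_arm", "payload": {
  "steps": [
    [2,0,-0.1,0,0,0,9.4],
    [5,0,-0.1,0,0,0,8],
    [8,0,-0.1,0,0,0,8],
    [10,0,-0.1,0,0,0,8],
    [10.7,0,-0.1,0,0,0,8],
    [10.7,0,-0.1,0,0,0,8],
    [10.7,0,-0.1,0,0,0,6],
    [10.7,0,-0.1,0,0,0,4],
    [10.7,0,-0.1,0,0,0,4],
    [10.7,0,-0.1,0,0,0,4],
    [10.7,0,-0.1,0,0,0,4],
    [10.7,0,-0.1,0,0,0,4]
  ]
}}

```text
time_s: 9.03
position: [0.5838, -0.0081, 0.0509]
ee_rot: [0.704, 0.095, -0.696, 0.098]
force: [-1.9, 1.2, 6.8]
opening: 0.506
```

Call:
{"api": "jog_arm", "payload": {
  "steps": [
    [0,0,0,0,0,0,4],
    [0,0,0,0,0,0,4],
    [-0.7,0,0,0,0,0,4],
    [-2,0,0,0,0,0,4],
    [-4.5,0,0,0,0,0,4],
    [-7.5,0,0,0,0,0,4],
    [-10.5,0,0,0,0,0,4],
    [-12,0,0,0,0,0,4],
    [-12,0,0,0,0,0,4]
  ]
}}

```text
time_s: 9.78
position: [0.5841, -0.0076, 0.1757]
ee_rot: [0.706, 0.095, -0.694, 0.099]
force: [-1.0, 0.4, -0.9]
opening: 0.508
```

```bash
cat >> h.py <<'E'
def fix(yaw=0):
    "rotvec (deg, tool axes) to get exactly down with start yaw (+yaw about tool x)"
    r=R.from_quat(bot.get_state()["ee_rot"]); y=np.array([.268,-.963,0]);y/=np.linalg.norm(y);x=np.array([0,0,-1.]);z=np.cross(x,y)
    t=R.from_matrix(np.c_[x,y,z])*R.from_euler("x",yaw,degrees=True)
    return np.round((r.inv()*t).as_rotvec(degrees=True),1)
E
python3 - <<'E'
from h import *
print(delta(.502,-.328,.1757),fix())
E
```

```text
[-0.  28.6 16.6] [ 0.2 -0.9 -0.4]
```

Call:
{"api": "jog_arm", "payload": {
  "steps": [
    [0,1.2,0.7,0,-0.3,-0.1,4],
    [0,4,2.3,0,-0.9,-0.4,4],
    [0,7.2,4.2,0,-0.9,-0.4,4],
    [0,10.4,6,0,-0.9,-0.4,4],
    [0,13.6,7.9,0,-0.9,-0.4,4],
    [0,16.8,9.8,0,-0.9,-0.4,4],
    [0,20,11.6,0,-0.9,-0.4,4],
    [0,23.2,13.5,0,-0.9,-0.4,4],
    [0,26.4,15.3,0,-0.9,-0.4,4],
    [0,28.2,16.3,0,-0.9,-0.4,4],
    [0,28.6,16.6,0,-0.9,-0.4,4],
    [0,28.6,16.6,0,-0.9,-0.4,4]
  ]
}}

```text
time_s: 10.78
position: [0.5009, -0.3293, 0.175]
ee_rot: [-0.701, -0.096, 0.701, -0.096]
force: [0.5, 0.4, -1.1]
opening: 0.509
```

```bash
python3 - <<'E'
from h import *
print(np.round(bot.get_state()["position"],4),delta(.502,-.328,.055),fix())
E
```

```text
[ 0.5009 -0.3293  0.175 ] [12.  -0.1 -0.1] [ 0.  0. -0.]
```

Call:
{"api": "jog_arm", "payload": {
  "steps": [
    [1.5,0,0,0,0,0,4],
    [4,0,0,0,0,0,4],
    [7,0,0,0,0,0,4],
    [9.5,0,0,0,0,0,4],
    [11,0,0,0,0,0,4],
    [11.6,0,0,0,0,0,4],
    [11.9,0,0,0,0,0,4],
    [12,0,0,0,0,0,4],
    [12,0,0,0,0,0,4],
    [12,0,0,0,0,0,4]
  ]
}}

```text
time_s: 11.62
position: [0.5015, -0.3294, 0.0561]
ee_rot: [0.701, 0.096, -0.7, 0.097]
force: [0.2, 0.1, -1.1]
opening: 0.51
```

Call:
{"api": "jog_arm", "payload": {
  "steps": [
    [0,0,0,0,0,0,5.5],
    [0,0,0,0,0,0,7],
    [0,0,0,0,0,0,7],
    [0,0,0,0,0,0,7],
    [-1,0,0,0,0,0,7],
    [-3,0,0,0,0,0,7],
    [-6,0,0,0,0,0,7],
    [-9,0,0,0,0,0,7],
    [-11,0,0,0,0,0,9.4],
    [-11,0,0,0,0,0,9.4]
  ]
}}

```text
time_s: 12.45
position: [0.5031, -0.3303, 0.1713]
ee_rot: [0.703, 0.094, -0.698, 0.098]
force: [0.6, 0.1, 0.0]
opening: 0.852
```

```bash
python3 - <<'E'
from h import *
print(np.round(bot.get_state()["position"],4),delta(.454,.126,.165),fix())
E
```

```text
[ 0.5031 -0.3303  0.1713] [  0.4 -45.3  -7.5] [ 0.1 -0.3 -0.4]
```

Call:
{"api": "jog_arm", "payload": {
  "steps": [
    [0.4,-2,-0.3,0,0,0,9.4],
    [0.4,-6,-1,0,0,0,9.4],
    [0.4,-10,-1.7,0,0,0,9.4],
    [0.4,-14,-2.3,0,-0.3,-0.4,9.4],
    [0.4,-18,-3,0,-0.3,-0.4,9.4],
    [0.4,-22,-3.6,0,-0.3,-0.4,9.4],
    [0.4,-26,-4.3,0,-0.3,-0.4,9.4],
    [0.4,-30,-5,0,-0.3,-0.4,9.4],
    [0.4,-34,-5.6,0,-0.3,-0.4,9.4],
    [0.4,-38,-6.3,0,-0.3,-0.4,9.4],
    [0.4,-42,-7,0,-0.3,-0.4,9.4],
    [0.4,-44.5,-7.4,0,-0.3,-0.4,9.4]
  ]
}}

```text
time_s: 13.45
position: [0.4538, 0.122, 0.1653]
ee_rot: [0.701, 0.097, -0.7, 0.097]
force: [-0.0, 0.9, 0.2]
opening: 0.997
```

Call:
{"api": "jog_arm", "payload": {
  "steps": [
    [0,0,0,0,0,0,9.4]
  ]
}}

```text
time_s: 13.53
position: [0.4528, 0.1267, 0.1657]
ee_rot: [0.701, 0.1, -0.7, 0.098]
force: [-1.0, 0.2, 0.1]
opening: 0.998
```

```bash
python3 - <<'E'
from h import *
print(np.round(bot.get_state()["position"],4),delta(.454,.126,.048),fix())
pic("pics/s4.png",side=(110,290,170,390))
E
```

```text
[0.4528 0.1267 0.1657] [11.8  0.1 -0.1] [ 0.5 -0.1  0.1]
```

View pics/s4.png

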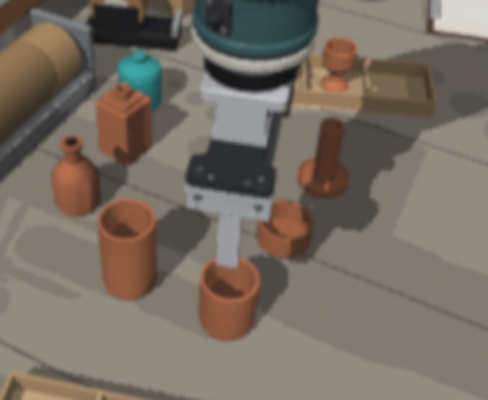

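The egg cup stands in the middle well (337,65), and the gripper is over the short beaker (228,300). I'm descending to it.

Call:
{"api": "jog_arm", "payload": {
  "steps": [
    [2,0.1,-0.1,0,0,0,9.4],
    [5,0.1,-0.1,0,0,0,9.4],
    [8,0.1,-0.1,0,0,0,9.4],
    [10.8,0.1,-0.1,0,0,0,9.4],
    [11.8,0.1,-0.1,0,0,0,9.4],
    [11.8,0.1,-0.1,0,0,0,9.4],
    [11.8,0.1,-0.1,0,0,0,7.5],
    [11.8,0.1,-0.1,0,0,0,5],
    [11.8,0.1,-0.1,0,0,0,5],
    [11.8,0.1,-0.1,0,0,0,5],
    [11.8,0.1,-0.1,0,0,0,5],
    [11.8,0.1,-0.1,0,0,0,5]
  ]
}}

```text
time_s: 14.58
position: [0.4548, 0.1248, 0.0484]
ee_rot: [0.701, 0.099, -0.699, 0.098]
force: [-2.7, 1.2, 11.3]
opening: 0.652
```

Call:
{"api": "jog_arm", "payload": {
  "steps": [
    [0,0,0,0,0,0,5],
    [0,0,0,0,0,0,5],
    [-0.7,0,0,0,0,0,5],
    [-2,0,0,0,0,0,5],
    [-4.5,0,0,0,0,0,5],
    [-7.5,0,0,0,0,0,5],
    [-10.5,0,0,0,0,0,5],
    [-13,0,0,0,0,0,5],
    [-14,0,0,0,0,0,5],
    [-14,0,0,0,0,0,5]
  ]
}}

```text
time_s: 15.42
position: [0.4554, 0.1246, 0.1904]
ee_rot: [0.702, 0.099, -0.698, 0.098]
force: [-0.1, 0.1, -2.9]
opening: 0.645
```

```bash
python3 - <<'E'
from h import *
print(np.round(bot.get_state()["position"],4),delta(.416,-.359,.187),fix())
E
```

```text
[0.4554 0.1246 0.1904] [ 0.2 45.4 17.2] [ 0.5 -0.3  0.1]
```

Call:
{"api": "jog_arm", "payload": {
  "steps": [
    [0,1,0.4,0,0,0,5],
    [0,3.4,1.3,0,0,0,5],
    [0,6.4,2.4,0,0,0,5],
    [0,9.6,3.6,0,0,0,5],
    [0,12.8,4.8,0,0,0,5],
    [0,16,6,0,0,0,5],
    [0,19.2,7.3,0,0,0,5],
    [0,22.4,8.5,0,0,0,5],
    [0,25.6,9.7,0,0,0,5],
    [0,28.8,10.9,0,0,0,5],
    [0,31.5,11.9,0,0,0,5],
    [0,33,12.5,0,0,0,5]
  ]
}}

```text
time_s: 16.42
position: [0.4249, -0.2302, 0.1875]
ee_rot: [0.702, 0.098, -0.699, 0.097]
force: [-0.8, 0.3, -2.6]
opening: 0.65
```

```bash
python3 - <<'E'
from h import *
print(np.round(bot.get_state()["position"],4),delta(.416,-.359,.187),fix())
E
```

```text
[ 0.4249 -0.2302  0.1875] [ 0.  12.1  4.4] [ 0.3 -0.2  0.1]
```

Call:
{"api": "jog_arm", "payload": {
  "steps": [
    [0,1,0.4,0,0,0,5],
    [0,3.4,1.3,0,0,0,5],
    [0,6.4,2.4,0,0,0,5],
    [0,9.2,3.4,0,0,0,5],
    [0,11.2,4.1,0,0,0,5],
    [0,12.1,4.4,0,0,0,5],
    [0,12.1,4.4,0,0,0,5],
    [0,12.1,4.4,0,0,0,5]
  ]
}}

```text
time_s: 17.08
position: [0.4156, -0.3575, 0.1861]
ee_rot: [0.701, 0.099, -0.699, 0.096]
force: [0.6, 0.4, -2.9]
opening: 0.651
```

```bash
python3 - <<'E'
from h import *
print(np.round(bot.get_state()["position"],4),delta(.416,-.359,.052),fix())
pic("pics/s5.png",side=(60,210,230,430))
E
```

```text
[ 0.4156 -0.3575  0.1861] [13.4  0.2  0. ] [ 0.3 -0.2  0.2]
```

View pics/s5.png

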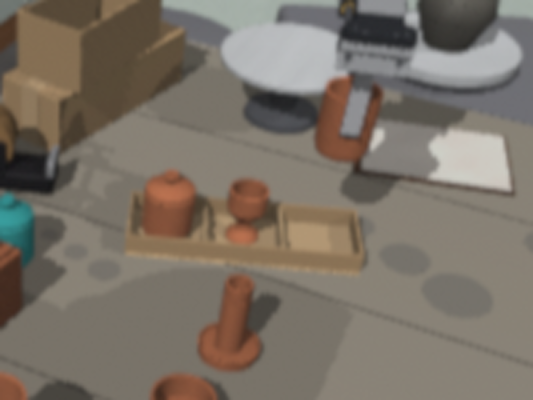

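The jar (168,205) and egg cup (245,210) stand in their wells. The beaker is held above the near well (320,235), so I'm lowering it.

Call:
{"api": "jog_arm", "payload": {
  "steps": [
    [1.5,0.1,0,0,0,0,5],
    [4.5,0.2,0,0,0,0,5],
    [7.5,0.2,0,0,0,0,5],
    [10.2,0.2,0,0,0,0,5],
    [12.2,0.2,0,0,0,0,5],
    [12.9,0.2,0,0,0,0,5],
    [13.3,0.2,0,0,0,0,5],
    [13.4,0.2,0,0,0,0,5],
    [13.4,0.2,0,0,0,0,5],
    [13.4,0.2,0,0,0,0,5]
  ]
}}

```text
time_s: 17.97
position: [0.4173, -0.3587, 0.0535]
ee_rot: [0.702, 0.099, -0.699, 0.097]
force: [0.5, 0.2, -2.1]
opening: 0.654
```

Call:
{"api": "jog_arm", "payload": {
  "steps": [
    [0,0,0,0,0,0,7],
    [0,0,0,0,0,0,8.5],
    [0,0,0,0,0,0,8.5],
    [0,0,0,0,0,0,8.5],
    [-1,0,0,0,0,0,8.5],
    [-3,0,0,0,0,0,8.5],
    [-6,0,0,0,0,0,8.5],
    [-9,0,0,0,0,0,8.5],
    [-11,0,0,0,0,0,9.4],
    [-11.5,0,0,0,0,0,9.4]
  ]
}}

```text
time_s: 18.8
position: [0.4181, -0.3599, 0.1728]
ee_rot: [0.703, 0.098, -0.698, 0.099]
force: [-0.6, -0.2, 0.5]
opening: 0.987
```

```bash
python3 - <<'E'
from h import *
print(np.round(bot.get_state()["position"],4),delta(.445,-.132,.165),fix())
E
```

```text
[ 0.4181 -0.3599  0.1728] [  0.8 -21.2  -8.8] [ 0.4 -0.4 -0.1]
```

Call:
{"api": "jog_arm", "payload": {
  "steps": [
    [0.8,-1.2,-0.5,0.4,-0.4,0,9],
    [0.8,-4,-1.7,0.4,-0.4,0,8],
    [0.8,-7.6,-3.2,0.4,-0.4,0,8],
    [0.8,-11.2,-4.7,0.4,-0.4,0,8],
    [0.8,-14.8,-6.2,0.4,-0.4,0,8],
    [0.8,-18.4,-7.7,0.4,-0.4,0,8],
    [0.8,-20.6,-8.6,0.4,-0.4,0,8],
    [0.8,-21.2,-8.8,0.4,-0.4,0,8],
    [0.8,-21.2,-8.8,0.4,-0.4,0,8],
    [0.8,-21.2,-8.8,0.4,-0.4,0,8]
  ]
}}

```text
time_s: 19.63
position: [0.4443, -0.1327, 0.165]
ee_rot: [0.701, 0.095, -0.7, 0.097]
force: [0.1, -0.6, -1.5]
opening: 0.85
```

```bash
python3 - <<'E'
from h import *
print(np.round(bot.get_state()["position"],4),delta(.445,-.132,.063),fix())
pic("pics/s6.png",side=(80,230,210,410))
E
```

```text
[ 0.4443 -0.1327  0.165 ] [10.2 -0.1 -0.1] [-0.   0.  -0.2]
```

View pics/s6.png

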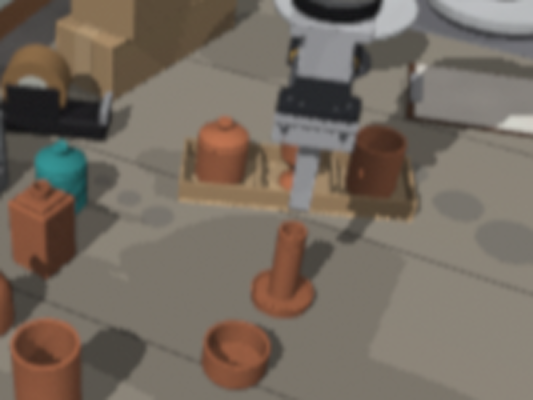

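The beaker stands in the near well (377,165), and the jaws are over the candlestick column (290,240).

Call:
{"api": "jog_arm", "payload": {
  "steps": [
    [2,-0.1,-0.1,0,0,0,8],
    [5,-0.1,-0.1,0,0,0,8],
    [8,-0.1,-0.1,0,0,0,8],
    [9.8,-0.1,-0.1,0,0,0,8],
    [10.2,-0.1,-0.1,0,0,0,8],
    [10.2,-0.1,-0.1,0,0,0,6],
    [10.2,-0.1,-0.1,0,0,0,4],
    [10.2,-0.1,-0.1,0,0,0,2],
    [10.2,-0.1,-0.1,0,0,0,2],
    [10.2,-0.1,-0.1,0,0,0,2],
    [10.2,-0.1,-0.1,0,0,0,2],
    [10.2,-0.1,-0.1,0,0,0,2]
  ]
}}

```text
time_s: 20.68
position: [0.4452, -0.1323, 0.0633]
ee_rot: [0.701, 0.094, -0.7, 0.096]
force: [-0.1, -0.3, 0.5]
opening: 0.394
```

Call:
{"api": "jog_arm", "payload": {
  "steps": [
    [0,0,0,0,0,0,2],
    [0,0,0,0,0,0,2],
    [0,0,0,0,0,0,2],
    [-0.7,0,0,0,0,0,2],
    [-2,0,0,0,0,0,2],
    [-4.5,0,0,0,0,0,2],
    [-7.5,0,0,0,0,0,2],
    [-10.5,0,0,0,0,0,2],
    [-13,0,0,0,0,0,2],
    [-14.5,0,0,0,0,0,2],
    [-14.5,0,0,0,0,0,2]
  ]
}}

```text
time_s: 21.6
position: [0.4463, -0.1322, 0.2117]
ee_rot: [0.703, 0.093, -0.699, 0.097]
force: [0.6, 0.5, -1.5]
opening: 0.316
```

```bash
python3 - <<'E'
from h import *
print(np.round(bot.get_state()["position"],4),delta(.460,.312,.205),delta(.549,.336,.205),fix())
E
```

```text
[ 0.4463 -0.1322  0.2117] [  0.5 -42.4 -13.2] [  0.5 -42.4 -22.4] [-0.1 -0.3 -0.3]
```

Call:
{"api": "jog_arm", "payload": {
  "steps": [
    [0,-1,-0.3,0,0,0,2],
    [0,-3.4,-1.1,0,-0.3,-0.3,2],
    [0,-6.4,-2,0,-0.3,-0.3,2],
    [0,-9.6,-3,0,-0.3,-0.3,2],
    [0,-12.8,-4,0,-0.3,-0.3,2],
    [0,-16,-5,0,-0.3,-0.3,2],
    [0,-19.2,-6,0,-0.3,-0.3,2],
    [0,-22.4,-7,0,-0.3,-0.3,2],
    [0,-25.6,-8,0,-0.3,-0.3,2],
    [0,-28.8,-9,0,-0.3,-0.3,2],
    [0,-31.5,-9.8,0,-0.3,-0.3,2],
    [0,-33,-10.3,0,-0.3,-0.3,2]
  ]
}}

```text
time_s: 22.6
position: [0.4559, 0.2172, 0.2092]
ee_rot: [-0.7, -0.097, 0.701, -0.096]
force: [-0.3, -0.6, -2.0]
opening: 0.315
```

```bash
python3 - <<'E'
from h import *
print(np.round(bot.get_state()["position"],4),delta(.460,.312,.205),fix())
E
```

```text
[0.4559 0.2172 0.2092] [ 0.4 -9.  -3. ] [0.1 0.1 0. ]
```

Call:
{"api": "jog_arm", "payload": {
  "steps": [
    [0.5,-1,-0.3,0,0,0,2],
    [1.5,-3.4,-1.1,0,0,0,2],
    [3,-6,-2,0,0,0,2],
    [5,-8,-2.7,0,0,0,2],
    [6.5,-9,-3,0,0,0,2],
    [7,-9,-3,0,0,0,2],
    [7,-9,-3,0,0,0,2],
    [7,-9,-3,0,0,0,2]
  ]
}}

```text
time_s: 23.27
position: [0.4599, 0.3114, 0.139]
ee_rot: [-0.699, -0.096, 0.702, -0.096]
force: [0.2, -0.7, -1.3]
opening: 0.315
```

```bash
python3 - <<'E'
from h import *
print(np.round(bot.get_state()["position"],4),delta(.460,.312,.067),fix())
pic("pics/s7.png",side=(200,370,150,350),top=(150,300,50,200))
E
```

```text
[0.4599 0.3114 0.139 ] [ 7.2 -0.1 -0.1] [0.1 0.2 0. ]
```

View pics/s7.png

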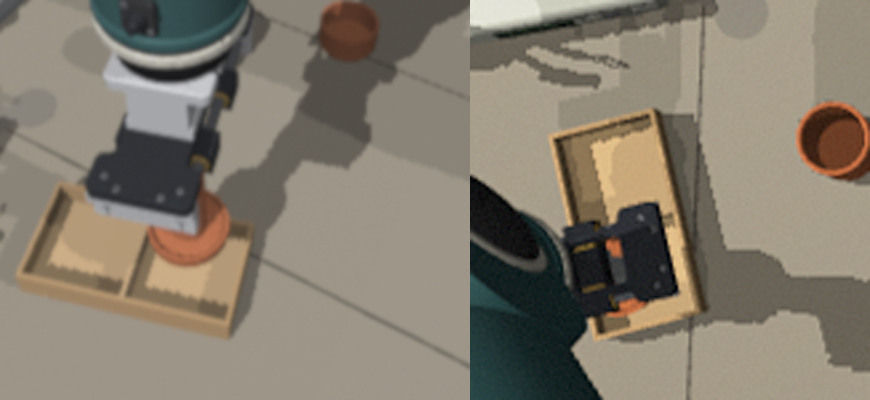

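The candlestick is over the near well of the short carton: the foot shows inside the well outline at left (190,230) and right (627,300). I'm lowering it.

Call:
{"api": "jog_arm", "payload": {
  "steps": [
    [1,-0.1,-0.1,0,0,0,2],
    [3,-0.1,-0.1,0,0,0,2],
    [5,-0.1,-0.1,0,0,0,2],
    [6.3,-0.1,-0.1,0,0,0,2],
    [6.9,-0.1,-0.1,0,0,0,2],
    [7.1,-0.1,-0.1,0,0,0,2],
    [7.2,-0.1,-0.1,0,0,0,2],
    [7.2,-0.1,-0.1,0,0,0,2],
    [7.2,-0.1,-0.1,0,0,0,2]
  ]
}}

```text
time_s: 24.12
position: [0.4616, 0.3128, 0.0687]
ee_rot: [-0.7, -0.096, 0.701, -0.096]
force: [0.5, 0.2, -1.9]
opening: 0.314
```

Call:
{"api": "jog_arm", "payload": {
  "steps": [
    [0,0,0,0,0,0,4],
    [0,0,0,0,0,0,6],
    [0,0,0,0,0,0,6],
    [0,0,0,0,0,0,6],
    [-1,0,0,0,0,0,6],
    [-3,0,0,0,0,0,6],
    [-6,0,0,0,0,0,6],
    [-9,0,0,0,0,0,7],
    [-11,0,0,0,0,0,7],
    [-11,0,0,0,0,0,7]
  ]
}}

```text
time_s: 24.95
position: [0.4631, 0.3141, 0.1836]
ee_rot: [0.702, 0.097, -0.699, 0.095]
force: [0.3, 0.6, 0.5]
opening: 0.742
```

```bash
python3 - <<'E'
from h import *
print(np.round(bot.get_state()["position"],4),delta(.699,-.06,.178),fix(22))
E
```

```text
[0.4631 0.3141 0.1836] [  0.5  42.4 -12.6] [22.1 -0.3  0.2]
```

Call:
{"api": "jog_arm", "payload": {
  "steps": [
    [0.2,1.5,-0.4,1,0,0,7.5],
    [0.5,5,-1.5,3,0,0,7.5],
    [0.5,9,-2.7,6,0,0,7.5],
    [0.5,13,-3.9,9,0,0,7.5],
    [0.5,17,-5.1,12,0,0,7.5],
    [0.5,21,-6.2,15,0,0,7.5],
    [0.5,25,-7.4,18,0,0,7.5],
    [0.5,29,-8.6,21,0,0,7.5],
    [0.5,33,-9.8,22.1,0,0,7.5],
    [0.5,37,-11,22.1,0,0,7.5],
    [0.5,40.5,-12,22.1,0,0,7.5],
    [0.5,42.4,-12.6,22.1,0,0,7.5]
  ]
}}

```text
time_s: 25.95
position: [0.6994, -0.0666, 0.1774]
ee_rot: [0.707, -0.041, -0.704, -0.043]
force: [0.4, -0.9, 0.4]
opening: 0.803
```

Call:
{"api": "jog_arm", "payload": {
  "steps": [
    [0,0,0,0,0,0,7.5]
  ]
}}

```text
time_s: 26.03
position: [0.7002, -0.0721, 0.1762]
ee_rot: [0.707, -0.043, -0.705, -0.044]
force: [-0.4, -1.4, -0.6]
opening: 0.795
```

```bash
python3 - <<'E'
from h import *
print(np.round(bot.get_state()["position"],4),delta(.699,-.06,.058),fix(22))
pic("pics/s8.png",side=(100,350,130,430))
vision.capture("side")
for t,z in (("bud_vase",0),("candlestick",.004),("beaker",.004),("egg_cup",.004),("honey_jar",.004)):
  print(t,[(np.round(w("side",d["at"],z)[:2],3),round(d["p"],2)) for d in nets.mark_of("side",t)])
E
```

```text
[ 0.7002 -0.0721  0.1762] [11.8 -1.2  0.3] [-0.6 -0.2  0.1]
bud_vase [(array([ 0.704, -0.057]), 0.61)]
candlestick [(array([0.454, 0.308]), 0.89)]
beaker [(array([ 0.413, -0.354]), 0.85), (array([ 0.445, -0.01 ]), 0.48)]
egg_cup [(array([ 0.498, -0.328]), 0.68)]
honey_jar [(array([ 0.73, -0.15]), 0.83), (array([ 0.584, -0.29 ]), 0.82)]
```

View pics/s8.png

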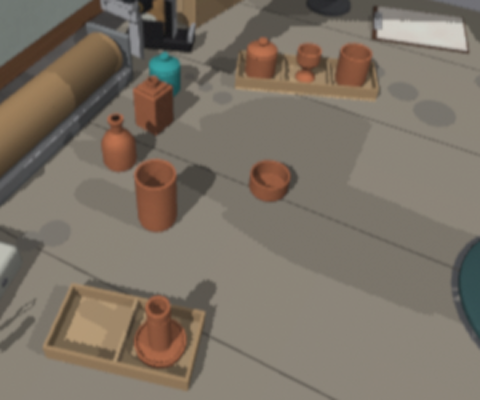

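Four pieces stand in their wells and the nets agree within about 6 mm: jar (262,60), egg cup (308,62), beaker (353,65) and candlestick (160,330). Now the bud vase (153,105); I'll straighten and centre above it before descending.

Call:
{"api": "jog_arm", "payload": {
  "steps": [
    [1,-1.2,0.3,-0.6,-0.2,0,7.5],
    [2,-1.2,0.3,-0.6,-0.2,0,7.5],
    [2,-1.2,0.3,-0.6,-0.2,0,7.5],
    [2,-1.2,0.3,-0.6,-0.2,0,7.5]
  ]
}}

```text
time_s: 26.72
position: [0.697, -0.0524, 0.1567]
ee_rot: [-0.706, 0.036, 0.707, 0.038]
force: [0.5, 0.1, 0.5]
opening: 0.798
```

```bash
python3 - <<'E'
from h import *
print(np.round(bot.get_state()["position"],4),delta(.700,-.06,.058),fix(22))
E
```

```text
[ 0.697  -0.0524  0.1567] [ 9.9  0.7 -0.4] [0.4 0.1 0.2]
```

Call:
{"api": "jog_arm", "payload": {
  "steps": [
    [0.5,0.7,-0.4,0.4,0,0.2,7.5],
    [2,0.7,-0.4,0.4,0,0.2,7.5],
    [4.5,0.7,-0.4,0.4,0,0.2,7.5],
    [7.5,0.7,-0.4,0.4,0,0.2,7.5],
    [9.4,0.7,-0.4,0.4,0,0.2,7.5],
    [9.9,0.7,-0.4,0.4,0,0.2,7.5],
    [9.9,0.7,-0.4,0.4,0,0.2,7.5],
    [9.9,0.7,-0.4,0.4,0,0.2,6],
    [9.9,0.7,-0.4,0.4,0,0.2,4],
    [9.9,0.7,-0.4,0.4,0,0.2,4],
    [9.9,0.7,-0.4,0.4,0,0.2,4],
    [9.9,0.7,-0.4,0.4,0,0.2,4]
  ]
}}

```text
time_s: 27.72
position: [0.7009, -0.0592, 0.059]
ee_rot: [0.706, -0.04, -0.706, -0.039]
force: [-1.0, 1.2, 6.7]
opening: 0.554
```

Call:
{"api": "jog_arm", "payload": {
  "steps": [
    [0,0,0,0,0,0,4],
    [0,0,0,0,0,0,4],
    [0,0,0,0,0,0,4],
    [-0.7,0,0,0,0,0,4],
    [-2,0,0,0,0,0,4],
    [-4.5,0,0,0,0,0,4],
    [-7.5,0,0,0,0,0,4],
    [-10.5,0,0,0,0,0,4],
    [-13,0,0,0,0,0,4],
    [-14.5,0,0,0,0,0,4],
    [-14.5,0,0,0,0,0,4]
  ]
}}

```text
time_s: 28.63
position: [0.7024, -0.0591, 0.2092]
ee_rot: [0.708, -0.04, -0.704, -0.039]
force: [-0.2, 0.1, -3.4]
opening: 0.554
```

```bash
python3 - <<'E'
from h import *
print(np.round(bot.get_state()["position"],4),delta(.549,.336,.205),fix())
pic("pics/s9.png",side=(100,350,130,430))
E
```

```text
[ 0.7024 -0.0591  0.2092] [  0.3 -37.5  19.7] [-22.   -0.4  -0.1]
```

View pics/s9.png

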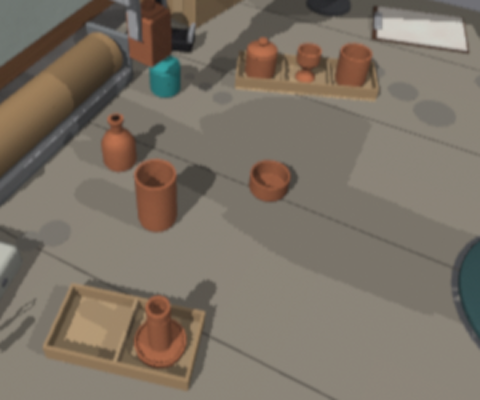

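The vase is lifted clear and nothing else has moved. Next I carry it to the far well of the short carton.

Call:
{"api": "jog_arm", "payload": {
  "steps": [
    [0,-1,0.5,-0.5,0,0,4],
    [0,-3,1.6,-2,0,0,4],
    [0,-6,3.2,-4,0,0,4],
    [0,-9,4.7,-6,0,0,4],
    [0,-12,6.3,-8,0,0,4],
    [0,-15,7.9,-10,0,0,4],
    [0,-18,9.5,-12,0,0,4],
    [0,-21,11,-14,0,0,4],
    [0,-24,12.6,-16,0,0,4],
    [0,-26.5,13.9,-18,0,0,4],
    [0,-28,14.7,-19,0,0,4],
    [0,-28.5,15,-19.5,0,0,4]
  ]
}}

```text
time_s: 29.68
position: [0.582, 0.2443, 0.2048]
ee_rot: [0.703, 0.082, -0.702, 0.083]
force: [-0.3, -0.5, -3.9]
opening: 0.554
```

```bash
python3 - <<'E'
from h import *
print(np.round(bot.get_state()["position"],4),delta(.549,.335,.205),fix())
E
```

```text
[0.582  0.2443 0.2048] [-0.  -9.6  1.1] [-2.2 -0.1 -0. ]
```

Call:
{"api": "jog_arm", "payload": {
  "steps": [
    [0,-1,0.1,-0.5,0,0,4],
    [0,-3.5,0.4,-1,0,0,4],
    [1,-6.3,0.7,-2.2,0,0,4],
    [3,-8.6,1,-2.2,0,0,4],
    [5,-9.5,1.1,-2.2,0,0,4],
    [6.6,-9.6,1.1,-2.2,0,0,4],
    [7,-9.6,1.1,-2.2,0,0,4],
    [7,-9.6,1.1,-2.2,0,0,4],
    [7,-9.6,1.1,-2.2,0,0,4]
  ]
}}

```text
time_s: 30.43
position: [0.5499, 0.3344, 0.1351]
ee_rot: [0.701, 0.095, -0.7, 0.096]
force: [-0.6, 0.4, -1.4]
opening: 0.553
```

```bash
python3 - <<'E'
from h import *
print(np.round(bot.get_state()["position"],4),delta(.549,.335,.063),fix())
pic("pics/s10.png",side=(200,370,150,350),top=(150,300,50,200))
E
```

```text
[0.5499 0.3344 0.1351] [ 7.2 -0.1  0.1] [-0.  -0.1 -0.1]
```

View pics/s10.png

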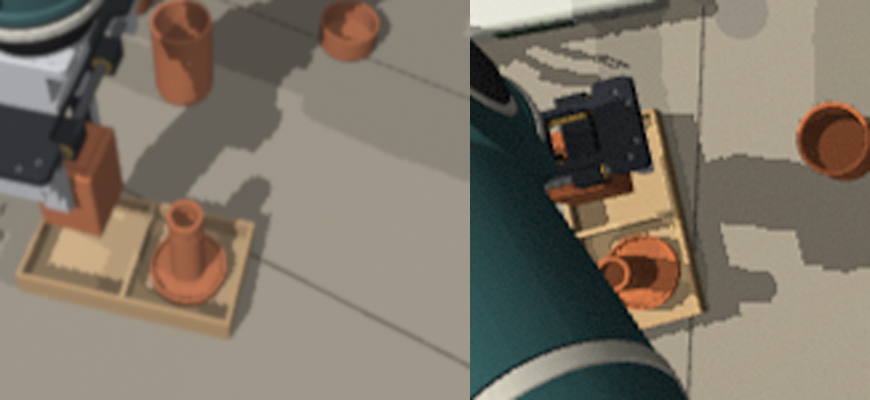

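The vase hangs over the empty far well (left 85,245) and clear of the candlestick (188,250). I'm setting it down.

Call:
{"api": "jog_arm", "payload": {
  "steps": [
    [1,-0.1,0.1,0,0,0,4],
    [3,-0.1,0.1,0,0,0,4],
    [5,-0.1,0.1,0,0,0,4],
    [6.3,-0.1,0.1,0,0,0,4],
    [6.9,-0.1,0.1,0,0,0,4],
    [7.2,-0.1,0.1,0,0,0,4],
    [7.3,-0.1,0.1,0,0,0,4],
    [7.3,-0.1,0.1,0,0,0,4],
    [7.3,-0.1,0.1,0,0,0,4]
  ]
}}

```text
time_s: 31.28
position: [0.5495, 0.3358, 0.0636]
ee_rot: [0.702, 0.096, -0.699, 0.095]
force: [0.1, -0.3, -2.0]
opening: 0.556
```

Call:
{"api": "jog_arm", "payload": {
  "steps": [
    [0,0,0,0,0,0,6],
    [0,0,0,0,0,0,7.5],
    [0,0,0,0,0,0,7.5],
    [0,0,0,0,0,0,7.5],
    [-1,0,0,0,0,0,7.5],
    [-3,0,0,0,0,0,7.5],
    [-6,0,0,0,0,0,7.5],
    [-9,0,0,0,0,0,7.5],
    [-12,0,0,0,0,0,7.5],
    [-15,0,0,0,0,0,7.5],
    [-15,0,0,0,0,0,7.5]
  ]
}}

```text
time_s: 32.2
position: [0.5505, 0.3372, 0.2206]
ee_rot: [0.705, 0.097, -0.696, 0.094]
force: [0.2, 0.7, -0.5]
opening: 0.801
```

Call:
{"api": "jog_arm", "payload": {
  "steps": [
    [0,2,2,0,0,0,7.5],
    [0,5,5,0,0,0,7.5],
    [0,8,8,0,0,0,7.5],
    [0,11,10,0,0,0,7.5],
    [0,14,11,0,0,0,7.5],
    [0,17,12,0,0,0,7.5],
    [0,20,12,0,0,0,7.5],
    [0,23,12,0,0,0,7.5],
    [0,24,12,0,0,0,7.5],
    [0,24,12,0,0,0,7.5],
    [0,24,12,0,0,0,7.5]
  ]
}}

```text
time_s: 33.12
position: [0.4991, 0.0742, 0.219]
ee_rot: [0.705, 0.097, -0.696, 0.094]
force: [-0.5, 0.7, 0.3]
opening: 0.798
```

```bash
python3 - <<'E'
from h import *
print(np.round(bot.get_state()["position"],4),bot.get_state()["time_s"])
pic("pics/s11.png",side=(90,380,110,410))
pic("pics/t11.png",top=(130,310,60,440))
for c in("side","top"):
  for t,z in (("bud_vase",.004),("candlestick",.004),("beaker",.004),("egg_cup",.004),("honey_jar",.004),("tall_beaker",0),("ramekin",0),("cruet",0)):
    print(c,t,[(np.round(w(c,d["at"],z)[:2],3).tolist(),round(d["p"],2)) for d in nets.mark_of(c,t)][:2])
E
```

```text
[0.4991 0.0742 0.219 ] 33.1167
side bud_vase [([0.551, 0.336], 0.8)]
side candlestick [([0.459, 0.317], 0.68)]
side beaker [([0.421, -0.351], 0.89)]
side egg_cup [([0.499, -0.326], 0.81)]
side honey_jar [([0.738, -0.151], 0.8), ([0.587, -0.28], 0.67)]
side tall_beaker [([0.574, 0.137], 0.61)]
side ramekin [([0.443, -0.007], 0.83)]
side cruet [([0.691, 0.068], 0.8)]
top bud_vase [([0.544, 0.337], 0.63)]
top candlestick [([0.459, 0.318], 0.89)]
top beaker [([0.418, -0.355], 0.88)]
top egg_cup [([0.512, -0.334], 0.86)]
top honey_jar [([0.731, -0.159], 0.9), ([0.59, -0.286], 0.7)]
top tall_beaker [([0.582, 0.134], 0.5)]
top ramekin [([0.445, -0.021], 0.75)]
top cruet [([0.71, 0.052], 0.69)]
```

View pics/s11.png

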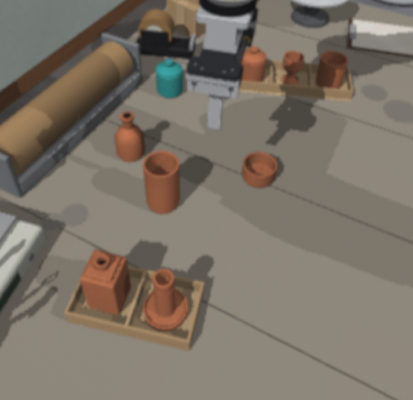

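View pics/t11.png

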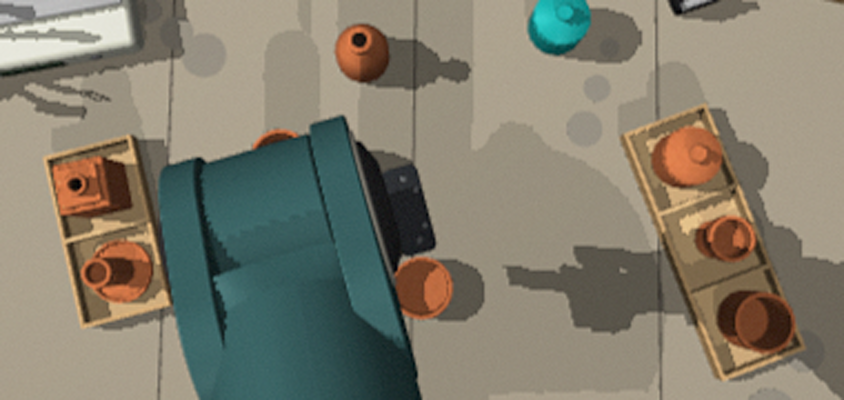

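All five pieces stand upright in their wells: vase and candlestick at (85,190) and (120,270), jar, egg cup and beaker at (690,155), (725,238) and (760,320). The cruet, ramekin and tall beaker have not moved, and the arm is clear of everything.

```bash
python3 -c "
from cell import bot
print(bot.hand_in())"
```

```text
the job is handed in; nothing more can be done
None
```

I packed both orders and handed the job in at about 33 s of the 128 s allowed; the hand-in reports no verdict.

- **Long carton:** the honey jar is in the far well, the egg cup in the middle well and the short beaker in the near well.
- **Short carton:** the bud vase is in the far well and the candlestick in the near well.

**Last checks:** In the final pictures all five pieces look upright and released, with the arm clear of everything. The networks put each piece within about 15 mm of its well centre, against the 30 mm allowed. I judged upright and on the floor from the pictures and the set-down heights, not from a direct measurement.

**Pots left alone:** The tall beaker, ramekin, cruet and turquoise jar were never touched. The network readings for the three unordered pots scatter by about 10–20 mm between the two cameras. That is reading noise rather than movement, since the pictures show them where they started. The arm partly hid the tall beaker in the last top view, but the side view shows it standing in place.

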